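Find the rocking corner of the jig plate and flatten its shim

ROBOT

A 6-joint arm with a two-finger parallel gripper is mounted at the origin on the work surface. World frame = base frame: x ahead of the robot, y to its left, z up, the work surface at z = 0. Lengths are in m, angles in rad, forces in N, time in s.
With the tool pointing down it reaches from about 0.375 to 0.9 m from the base axis. Payload 3.1 kg.
Tool frame: the origin (TCP) lies where the fingers leave the gripper's body, on its centre line; the fingertips stand 70 mm ahead of it and the grasp point (between the pads) lies 51 mm ahead of it; z points along the fingers, y is the line along which they close (so a half turn about z gives the same grasp; the last joint's range is limited). The gripper opens to 87 mm and grips with 3 to 60 N. Pads are 19 mm wide; open, the fingers measure 117 mm over their backs; the gripper's body (75 mm by 190 mm) begins 51 mm behind the grasp point.
Start: joints at [-1.3, 0.527, 1.433, -0, 1.181, -0.178], TCP at [0.272, -0.563, 0.292] pointing down, gripper open.
Joint ranges: [-3.08, 3.08], [-0.75, 2.2], [0.22, 2.44], [-1.43, 4.57], [0, 2.65], [-2.85, 2.85]. Speed limits (rad/s): [2.79, 2.79, 3.14, 3.14, 3.14, 3.14].

INTERFACE

Orientations are given as a unit quaternion [x, y, z, w].
In Python, from rig import robot gives the robot as it stands.
- The arm moves only by the tool send_rows, never from a script. Its argument "deltas" is text: rows parted by semicolons, each of 7 numbers parted by spaces: the shift along the tool's x, y, z in mm, then the turn, a rotation vector about the tool's x, y, z in degrees, then the opening, from 0 (shut) to 1 (fully open). A call has 1 to 10 rows; each row shifts and turns the commanded pose from where the row before left it, along the tool's axes as they then stand; what a row does not reach is not made up. A row lasts 1/8 s, in which the tool goes at most 62.5 mm and 10.7 degrees, less where a joint would pass 70% of its speed; a pose out of reach is approached as far as the arm can. A call is refused whole if a number of a shift passes 62.5 or a number of a turn 10.7, either way. A call with a gripper value outside its range is refused whole. The fingers move at their own pace and stop on an object; "newtons" is the grip in N (left out, the last holds). Time passes only in rows, so rows that do not move let the fingers close. It gives the time, the measured TCP pose, the force, the opening and the grip force at its end, in the units of the state.
- robot.get_obs(): the state, without advancing time (a new reading comes with each control period).
- robot.camera(name): name is "side" or "top"; returns a dict with "image" (400x640x3 uint8, red, green, blue), "depth" (400x640 float32, m along the optical axis (not along the pixel's ray), 0 where there is no reading), "fovy" (degrees; the focal length in pixels is half the picture's height over the tangent of half this angle, whatever the lens; pixels are square), "cx", "cy" (the principal point, pixels), "rvec" (rotation vector, rad) and "tvec" (3), from world to camera coordinates, as OpenCV has them. Camera axes: x right, y down, z forward; pixel columns grow to the right and rows downward; lengths in m; the calibration is good to about 2 mm. A picture is of the moment at which its call begins.
- robot.hand_in(): hands the job in; it is judged then, once.
Trained networks look in the newest picture that a camera, given by its name, has taken for a name from the list of things; names that differ only in an ending like _2 or _b are one class to them, and where a whole thing is asked for, a point or a joint stands for the part that bears it (a point fixed in the world has none). Each returns a list of dicts, best first, with "p" (0 to 1); they miss things now and then, are a little off and sometimes report something else, mostly with a low value. They report only what shows in the picture. A call takes as long as a camera call. They do not tell look-alikes from the thing itself.
- robot.find_in(camera, thing): "box" ([left, top, right, bottom] in pixels, round what is visible of it).
- robot.cut_out(camera, thing): "region" (400x640 bool, what is visible of it) and "box" ([left, top, right, bottom] in pixels, round what is visible of it).
The state is a dict: "time": time; "q": joint angles; "joint_velocities": joint speeds; "joint_torque": joint torques, N m; "position": TCP position; "tool_rot": TCP orientation; "ft_force": force on the tool from outside, world axes, zero at the start; "moment": the same for the moment, N m; "grip_width": finger opening in m; "grip_force": force on a finger pad.
Only numpy, scipy, OpenCV 4.12 (cv2) and the standard library are available. Lean on these libraries where they do the work, as an engineer would, in place of code of your own. Each camera call takes 0.05 s, during which the arm holds its last target. There are 200 camera calls.

TASK

The aluminium jig plate on the jeweller's bench rocks at one corner: press down with the shut fingertips on the plate's corners, one after another, until you find the one that sinks and springs back. Then let go of the plate and press the brass shim leaf beside that corner down flat, leaving the other three shims standing. Do not lift the plate or pick anything up, and leave everything else where it stands.

Things in the scene. Friction and masses are not known exactly. Their poses are not given: they have to be found in the camera images.
- base: Grey sub-base, a slab 190 (own x) x 330 (own y) x 12 mm fixed to the bench, its underside on the bench top. Origin: centre of its underside, at bench height; x points away from the robot, y to the left, turned by at most about 20 degrees.
- plate: Loose aluminium jig plate, 160 (x) x 180 (y) x 10 mm, about 0.85 kg, lying level on four hidden feet (the one that gives is unlisted) over the middle of the sub-base, its top 36 mm above the bench; low pins of the sub-base keep it from sliding. A steel V-block 50 x 34 mm stands 24 mm high on its middle. Origin: centre of its underside; axes as the sub-base.
- corner_1 (a point): Black spot on the plate top at its near right corner (as seen from the robot), straight above a foot: the place to press. 60 mm in x, 70 mm in y from the middle; 36 mm above the bench. Three corners are solid and do not sink. One, not known beforehand, sinks 5 mm when pressed (2.5 N to start, 5 N to the stop) and springs back.
- corner_2 (a point): Black spot on the plate top at its near left corner (as seen from the robot), straight above a foot: the place to press. 60 mm in x, 70 mm in y from the middle; 36 mm above the bench. Three corners are solid and do not sink. One, not known beforehand, sinks 5 mm when pressed (2.5 N to start, 5 N to the stop) and springs back.
- corner_3 (a point): Black spot on the plate top at its far left corner (as seen from the robot), straight above a foot: the place to press. 60 mm in x, 70 mm in y from the middle; 36 mm above the bench. Three corners are solid and do not sink. One, not known beforehand, sinks 5 mm when pressed (2.5 N to start, 5 N to the stop) and springs back.
- corner_4 (a point): Black spot on the plate top at its far right corner (as seen from the robot), straight above a foot: the place to press. 60 mm in x, 70 mm in y from the middle; 36 mm above the bench. Three corners are solid and do not sink. One, not known beforehand, sinks 5 mm when pressed (2.5 N to start, 5 N to the stop) and springs back.
- shim_1_top (a point): Red spot on top of the brass shim leaf of the near right corner: the place to press. Leaf 30 mm wide, 58 mm long, 3 mm thick, sticking out sideways beside that corner, hinged by the plate edge, free end bent up. Spot 40 mm from the hinge, 71 mm farther out than the black spot, 22 to 25 mm above the bench standing, 15.5 mm flat (stop). Moves at about 5 N and stays where left.
- shim_2_top (a point): Red spot on top of the brass shim leaf of the near left corner: the place to press. Leaf 30 mm wide, 58 mm long, 3 mm thick, sticking out sideways beside that corner, hinged by the plate edge, free end bent up. Spot 40 mm from the hinge, 71 mm farther out than the black spot, 22 to 25 mm above the bench standing, 15.5 mm flat (stop). Moves at about 5 N and stays where left.
- shim_3_top (a point): Red spot on top of the brass shim leaf of the far left corner: the place to press. Leaf 30 mm wide, 58 mm long, 3 mm thick, sticking out sideways beside that corner, hinged by the plate edge, free end bent up. Spot 40 mm from the hinge, 71 mm farther out than the black spot, 22 to 25 mm above the bench standing, 15.5 mm flat (stop). Moves at about 5 N and stays where left.
- shim_4_top (a point): Red spot on top of the brass shim leaf of the far right corner: the place to press. Leaf 30 mm wide, 58 mm long, 3 mm thick, sticking out sideways beside that corner, hinged by the plate edge, free end bent up. Spot 40 mm from the hinge, 71 mm farther out than the black spot, 22 to 25 mm above the bench standing, 15.5 mm flat (stop). Moves at about 5 N and stays where left.
- collar: Copper collar, 26 mm across, 16 mm high, standing on the sub-base between the two left shims. Bystander. Origin: centre of its underside.
- punch: Steel punch stub, 16 mm across, 34 mm high, standing on the sub-base between the two right shims. Bystander. Origin: centre of its underside.
- burr_block: Wooden block 50 x 110 mm holding upright burrs, 65 mm high in all, to the left. Bystander. Origin: centre of its underside.
- hammer: Small hammer lying to the right. Bystander.
- driver: Screwdriver with blue handle lying near left. Bystander.
- tin: Yellow tin, 60 mm across, 45 mm high, near the robot. Bystander. Origin: centre of its underside.
- oil: Amber bottle, 44 mm across, 90 mm high, to the left. Bystander. Origin: centre of its underside.
Mind the look-alikes: they are no part of the job. What is shaped like the plate but purple is not meant.

How it is judged:
On the way, in this order (a step that is already met when the one before it is completed fails the run):
1. the rocking corner of the plate is pressed down (sunk at least 3.5 mm) (((horizontal distance between giving_foot_c0 and corner_1 below 0.03 m and z of corner_1 in the frame of base below 0.0325 m) or (horizontal distance between giving_foot_c0 and corner_2 below 0.03 m and z of corner_2 in the frame of base below 0.0325 m) or (horizontal distance between giving_foot_c0 and corner_3 below 0.03 m and z of corner_3 in the frame of base below 0.0325 m) or (horizontal distance between giving_foot_c0 and corner_4 below 0.03 m and z of corner_4 in the frame of base below 0.0325 m))), for 0.1 s.
2. that corner's shim is pressed flat (((horizontal distance between giving_foot_c0 and corner_1 below 0.03 m and z of shim_1_top in the frame of base below 0.017 m and z of each of shim_2_top, shim_3_top, shim_4_top in the frame of base above 0.02 m) or (horizontal distance between giving_foot_c0 and corner_2 below 0.03 m and z of shim_2_top in the frame of base below 0.017 m and z of each of shim_1_top, shim_3_top, shim_4_top in the frame of base above 0.02 m) or (horizontal distance between giving_foot_c0 and corner_3 below 0.03 m and z of shim_3_top in the frame of base below 0.017 m and z of each of shim_1_top, shim_2_top, shim_4_top in the frame of base above 0.02 m) or (horizontal distance between giving_foot_c0 and corner_4 below 0.03 m and z of shim_4_top in the frame of base below 0.017 m and z of each of shim_1_top, shim_2_top, shim_3_top in the frame of base above 0.02 m))), for 0.2 s.
At the end, for the whole second after the job is handed in: The rocking corner's shim is flat (red spot below 17 mm; 15.5 is quite flat), the other three stand (above 20 mm), the plate lies level (0.012 rad), at rest, within 8 mm of its place, and every bystander within 25 mm of where it stood (((horizontal distance between giving_foot_c0 and corner_1 below 0.03 m and z of shim_1_top in the frame of base below 0.017 m and z of each of shim_2_top, shim_3_top, shim_4_top in the frame of base above 0.02 m) or (horizontal distance between giving_foot_c0 and corner_2 below 0.03 m and z of shim_2_top in the frame of base below 0.017 m and z of each of shim_1_top, shim_3_top, shim_4_top in the frame of base above 0.02 m) or (horizontal distance between giving_foot_c0 and corner_3 below 0.03 m and z of shim_3_top in the frame of base below 0.017 m and z of each of shim_1_top, shim_2_top, shim_4_top in the frame of base above 0.02 m) or (horizontal distance between giving_foot_c0 and corner_4 below 0.03 m and z of shim_4_top in the frame of base below 0.017 m and z of each of shim_1_top, shim_2_top, shim_3_top in the frame of base above 0.02 m)) and angle between plate's own z axis and vertical below 0.012 rad and horizontal distance between plate and base below 0.008 m and linear speed of plate below 0.01 m/s and distance of each of collar, punch, burr_block, hammer, driver, tin, oil from where it was at the start of the episode below 0.025 m); the robot touches nothing.
It fails at once if the shim of a corner that does not rock is pressed down ((not (horizontal distance between giving_foot_c0 and corner_1 below 0.03 m) and z of shim_1_top in the frame of base below 0.02 m) or (not (horizontal distance between giving_foot_c0 and corner_2 below 0.03 m) and z of shim_2_top in the frame of base below 0.02 m) or (not (horizontal distance between giving_foot_c0 and corner_3 below 0.03 m) and z of shim_3_top in the frame of base below 0.02 m) or (not (horizontal distance between giving_foot_c0 and corner_4 below 0.03 m) and z of shim_4_top in the frame of base below 0.02 m)).
It fails at once if the plate is lifted off its feet (z of plate in the frame of base above 0.031 m).
It fails at once if a bystander is pushed away, lifted or carried (distance of any of collar, punch, burr_block, hammer, driver, tin, oil from where it was at the start of the episode above 0.03 m).
It also fails if it takes over 54 s, if anything falls off the work surface, if the arm or the gripper's body presses on something with over 40 N, if the wrist force passes 120 N, or if a joint passes its speed limit or range.

## Working session

There is one attempt and no reset: what is moved stays moved. The work goes in short steps, Python scripts to look and compute and a tool call to move; the robot and the scene stay as the last step left them, time stands still between calls to the robot, and variables do not carry over. Pictures are saved under pics/ and viewed, at most 10 in all, crops included, and the job is handed in when it is done.

Besides the shell and the picture viewer there is one more tool, called after ">>>" in YAML: its name, and indented under it one key for each argument. send_rows: Moves the arm, as the interface text tells. Its arguments: {"type":"object","properties":{"deltas":{"type":"string"},"newtons":{"type":"number"}},"required":["deltas"]}

```bash
mkdir -p pics; cat > h.py <<'E'
from rig import robot
import numpy as np, cv2
def P(c,u,v,z=None,d=None):
    f=c["image"].shape[0]/2/np.tan(np.radians(c["fovy"]/2))
    R,_=cv2.Rodrigues(np.array(c["rvec"],float)); t=np.array(c["tvec"],float).ravel()
    r=np.array([(u-c["cx"])/f,(v-c["cy"])/f,1.])
    o=-R.T@t; w=R.T@r
    if d is None: d=(z-o[2])/w[2]
    return o+w*d
E
python3 - <<'E'
from h import *
for n in("top","side"):
    c=robot.camera(n); cv2.imwrite(f"pics/{n}0.png",c["image"][:,:,::-1])
    np.save(n+"0",c,allow_pickle=True)
    for th in("plate","corner_1","shim_1_top","base","punch","collar"):
        for r in robot.find_in(n,th)[:5]:
            b=r["box"];u,v=(b[0]+b[2])/2,(b[1]+b[3])/2
            z={"corner_1":.036,"plate":.036,"shim_1_top":.0235,"base":.012,"punch":.03,"collar":.02}[th]
            print(n,th,round(r["p"],2),np.round(b),P(c,u,v,z=z).round(3))
print(robot.get_obs())
E
```

```text
top plate 0.97 [441. 234. 478. 286.] [ 0.226 -0.407  0.036]
top plate 0.86 [316. 139. 374. 192.] [ 0.536 -0.07   0.036]
top corner_1 0.81 [438. 234. 480. 288.] [ 0.224 -0.406  0.036]
top corner_1 0.67 [313. 134. 374. 188.] [ 0.551 -0.066  0.036]
top shim_1_top 0.58 [376. 173. 393. 186.] [ 0.489 -0.195  0.024]
top base 0.59 [291. 132. 399. 199.] [ 0.542 -0.07   0.012]
top base 0.27 [316. 140. 373. 190.] [ 0.545 -0.068  0.012]
top collar 0.47 [297. 165. 308. 172.] [0.535 0.067 0.02 ]
top collar 0.19 [191. 140. 206. 156.] [0.615 0.41  0.02 ]
top collar 0.16 [315. 136. 375. 190.] [ 0.548 -0.07   0.02 ]
side plate 0.78 [259. 156. 334. 212.] [ 0.542 -0.051  0.036]
side plate 0.73 [449. 127. 471. 168.] [ 0.166 -0.4    0.036]
side corner_1 0.96 [451. 128. 473. 166.] [ 0.162 -0.404  0.036]
side corner_1 0.73 [258. 152. 338. 210.] [ 0.544 -0.063  0.036]
side shim_1_top 0.64 [325. 152. 341. 163.] [ 0.499 -0.204  0.023]
side base 0.72 [245. 141. 348. 237.] [ 0.543 -0.053  0.012]
side collar 0.63 [276. 213. 284. 222.] [0.531 0.062 0.02 ]
{'time': 0.7, 'q': array([-1.29948409e+00,  5.27474685e-01,  1.43267029e+00, -4.07727236e-05,
        1.18139874e+00, -1.78510533e-01]), 'joint_velocities': array([-0.00111105, -0.00115691,  0.00114464, -0.00141281,  0.00028305,
       -0.00052714]), 'joint_torque': array([-2.33943894e-03, -4.39871156e+01, -1.76950711e+01,  6.32938044e-02,
        5.03705442e-02, -1.72218472e-05]), 'position': array([ 0.27176357, -0.5628122 ,  0.29227345]), 'tool_rot': array([ 9.74812147e-01,  2.23027524e-01, -1.77049275e-05,  2.53214335e-05]), 'ft_force': array([-0.71959252,  0.54559805,  0.07031891]), 'moment': array([ 0.01921812, -0.06298827,  0.01952005]), 'grip_force': 0.0, 'grip_width': 0.08673610145129224}
```

View pics/top0.png

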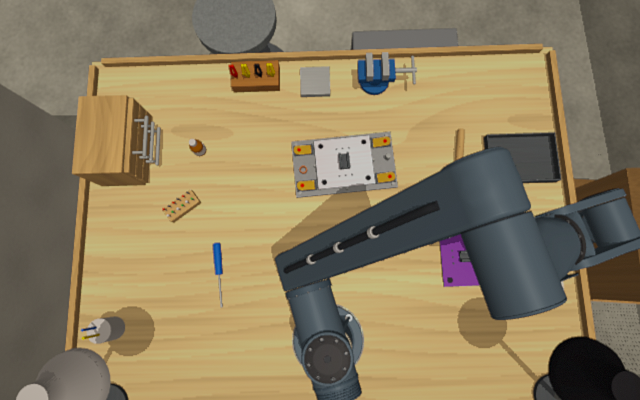

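View pics/side0.png

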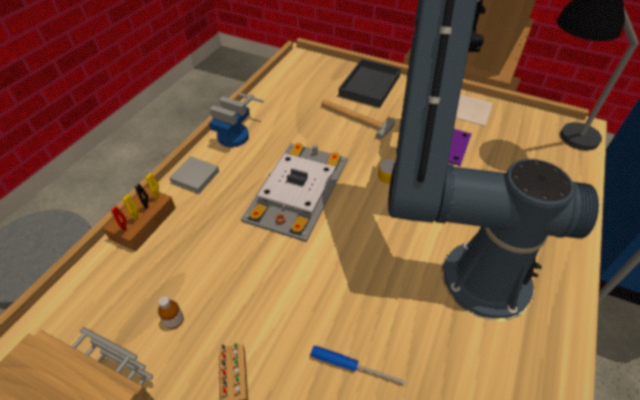

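Both views show the plate (white, with the V-block) at about (344,162) in top and (297,180) in side. The purple look-alike is at (460,260) in top. I'll fit the pose from the spots.

```bash
cat > fit.py <<'E'
from h import *
from scipy.optimize import least_squares
NAMES=["c1","c2","c3","c4","s1","s2","s3","s4"]
S=[(-1,-1),(-1,1),(1,1),(1,-1)]
def model(p):
    x,y,a=p; R=np.array([[np.cos(a),-np.sin(a)],[np.sin(a),np.cos(a)]])
    M=[(.06*i,.07*j,.036) for i,j in S]+[(.06*i,.141*j,.0235) for i,j in S]
    return np.array([[*(R@m[:2]+[x,y]),m[2]] for m in np.array(M)])
def proj(c,X):
    f=200/np.tan(np.radians(c["fovy"]/2)); K=np.array([[f,0,c["cx"]],[0,f,c["cy"]],[0,0,1.]])
    return cv2.projectPoints(X,np.array(c["rvec"],float),np.array(c["tvec"],float),K,None)[0][:,0]
def blobs(c,box):
    im=c["image"].astype(float); l,t,r,b=box; g=im[t:b,l:r]
    R,G,B=g[...,0],g[...,1],g[...,2]
    w1=np.clip(R-G-70,0,None)*(R>120); w2=np.clip(110-g.max(-1),0,None)
    return w1,w2
def cen(w,l,t,uv,rad=4):
    h,wd=w.shape; V,U=np.mgrid[:h,:wd]; k=w*((U+l-uv[0])**2+(V+t-uv[1])**2<rad**2)
    return None if k.sum()<30 else np.array([(k*(U+l)).sum(),(k*(V+t)).sum()])/k.sum()
if __name__=="__main__":
    cs={n:np.load(n+"0.npy",allow_pickle=True).item() for n in("top","side")}
    p=np.array([.541,-.066,.1]); 
    box=(0,0,640,400)
    # init yaw search + iterate
    best=None
    for a in np.radians(np.arange(-20,21,2)):
        sc=0
        for n,c in cs.items():
            w1,w2=blobs(c,box)
            for i,uv in enumerate(proj(c,model((p[0],p[1],a)))):
                u,v=np.round(uv).astype(int); sc+=(w2 if i<4 else w1)[v-3:v+4,u-3:u+4].sum()
        if best is None or sc>best[0]: best=(sc,a)
    p[2]=best[1]; print("yaw0",np.degrees(p[2]))
    for it in range(4):
        obs=[]
        for n,c in cs.items():
            w1,w2=blobs(c,box)
            for i,uv in enumerate(proj(c,model(p))):
                q=cen(w2 if i<4 else w1,0,0,uv,6-it)
                if q is not None: obs.append((n,i,q))
        f=lambda p:np.concatenate([proj(cs[n],model(p))[i]-q for n,i,q in obs])
        s=least_squares(f,p,loss="soft_l1",x_scale=[.01,.01,.05]); p=s.x
    print(p,np.degrees(p[2]))
    for o,r in zip(obs,f(p).reshape(-1,2)): print(o[0],NAMES[o[1]],o[2].round(1),r.round(2))
    print(model(p).round(4)); np.save("pose",p)
    out=[]
    for n,c in cs.items():
        im=c["image"][:,:,::-1]; u,v=proj(c,np.array([[p[0],p[1],.03]]))[0].astype(int)
        k=cv2.resize(im[v-60:v+60,u-65:u+65],None,fx=5,fy=5,interpolation=cv2.INTER_CUBIC)[:,:]
        for q in proj(c,model(p)): cv2.circle(k,tuple(int(z) for z in ((q-[u-65,v-60]+.5)*5)),3,(0,255,0),1)
        out.append(cv2.resize(k,(400,369)))
    cv2.imwrite("pics/fit.png",np.hstack(out))
E
python3 fit.py
```

```text
yaw0 4.0
[ 0.54853124 -0.06582921  0.07543052] 4.321850222895108
top c1 [367.8 177.4] [0.1  0.15]
top c2 [324.  181.8] [0.06 0.29]
top c3 [320.3 145.9] [0.   0.17]
top c4 [363.3 141.5] [0.03 0.17]
top s1 [389.4 175.9] [0.14 0.26]
top s2 [301.8 184.9] [0.23 0.29]
top s3 [298.6 149.3] [0.11 0.21]
top s4 [384.6 140.5] [0.14 0.17]
side c1 [325.8 169. ] [-0.2  -0.01]
side c2 [307.4 203.3] [-0.22 -0.04]
side c3 [266.5 191.3] [-0.2   0.03]
side c4 [287.4 158.6] [-0.19 -0.04]
side s1 [334.1 156.3] [-0.13  0.16]
side s2 [297.  225.8] [-0.16 -0.11]
side s3 [255.3 213. ] [-0.25 -0.11]
side s4 [297.2 146.7] [-0.25  0.06]
[[ 4.940e-01 -1.402e-01  3.600e-02]
 [ 4.834e-01 -5.000e-04  3.600e-02]
 [ 6.031e-01  8.500e-03  3.600e-02]
 [ 6.136e-01 -1.311e-01  3.600e-02]
 [ 4.993e-01 -2.109e-01  2.350e-02]
 [ 4.781e-01  7.020e-02  2.350e-02]
 [ 5.977e-01  7.930e-02  2.350e-02]
 [ 6.190e-01 -2.019e-01  2.350e-02]]
```

View pics/fit.png

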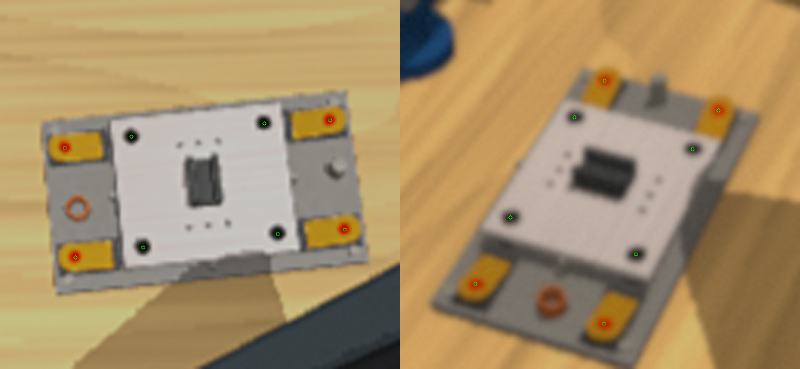

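The fit residuals are below 0.3 px, and all the spots line up. I'll move above corner 1 with the fingers shut.

>>> send_rows:
  deltas: "38.4 -28.5 0 0 0 0 0;38.4 -28.5 0 0 0 0 0;38.4 -28.5 0 0 0 0 0;38.4 -28.5 0 0 0 0 0;38.4 -28.5 0 0 0 0 0;38.4 -28.5 0 0 0 0 0;38.4 -28.5 0 0 0 0 0;38.4 -28.5 0 0 0 0 0;38.4 -28.5 0 0 0 0 0;38.4 -28.5 0 0 0 0 0"
  newtons: 20

```text
time: 1.95
position: [0.4944, -0.1378, 0.2925]
tool_rot: [0.975, 0.223, 0.0, 0.0]
ft_force: [0.3, -0.4, 1.1]
grip_width: 0.0018
grip_force: 0.0
```

>>> send_rows:
  deltas: "0 0 40 0 0 10.7 0;0 0 40 0 0 10.7 0;0 0 30 0 0 0 0;0 0 20 0 0 0 0;0 0 0 0 0 0 0;0 0 0 0 0 0 0"

```text
time: 2.7
position: [0.4942, -0.1395, 0.1629]
tool_rot: [0.999, 0.038, 0.001, 0.0]
ft_force: [0.4, 0.1, 0.3]
grip_width: 0.0003
grip_force: 0.0
```

```bash
cat > go.py <<'E'
from h import *
import sys
from scipy.spatial.transform import Rotation as Ro
from fit import model,NAMES
o=robot.get_obs(); M=model(np.load("pose.npy")); R=Ro.from_quat(o["tool_rot"])
x=R.as_matrix()[:,0]; print("t",o["time"],"tip",(o["position"]+R.apply([0,0,.07])).round(4),"yaw",np.degrees(np.arctan2(x[1],x[0])).round(2),"F",o["ft_force"].round(2),o["grip_width"].round(4))
for n in sys.argv[1:]:
    print(n,(R.inv().apply(M[NAMES.index(n)]-o["position"]-R.apply([0,0,.07]))*1000).round(1))
E
python3 go.py c1 c2 c3 c4
```

```text
Traceback (most recent call last):
  File "go.py", line 6, in <module>
    x=R.as_matrix()[:,0]; print("t",o["time"],"tip",(o["position"]+R.apply([0,0,.07])).round(4),"yaw",np.degrees(np.arctan2(x[1],x[0])).round(2),"F",o["ft_force"].round(2),o["grip_width"].round(4))
                                                                                                                                                                            ^^^^^^^^^^^^^^^^^^^^^
AttributeError: 'float' object has no attribute 'round'
```

>>> send_rows:
  deltas: "0 0 25 0 0 0 0;0 0 20 0 0 0 0;0 0 5 0 0 0 0;0 0 0 0 0 0 0;0 0 0 0 0 0 0;0 0 0 0 0 0 0"

```text
time: 3.45
position: [0.494, -0.1394, 0.113]
tool_rot: [0.999, 0.038, 0.001, 0.0]
ft_force: [0.2, -0.2, -0.0]
grip_width: 0.0002
grip_force: 0.0
```

>>> send_rows:
  deltas: "0 0 2 0 0 0 0;0 0 2 0 0 0 0;0 0 2 0 0 0 0;0 0 0 0 0 0 0"

```text
time: 3.95
position: [0.4936, -0.1392, 0.1062]
tool_rot: [0.999, 0.038, -0.0, -0.0]
ft_force: [-0.3, -0.4, 0.6]
grip_width: 0.0004
grip_force: 0.0
```

```bash
sed -i 's/o\["grip_width"\].round(4)/o["grip_width"]/' go.py; python3 go.py c1 c2 c3 c4
```

```text
t 3.95 tip [ 0.4936 -0.1392  0.0362] yaw 4.37 F [-0.35 -0.44  0.64] 0.00043419573399619966
c1 [0.3 1.  0.2]
c2 [   0.4 -139.     0.2]
c3 [ 120.4 -138.9    0.2]
c4 [1.203e+02 1.100e+00 1.000e-01]
```

>>> send_rows:
  deltas: "0 0 1.5 0 0 0 0;0 0 0 0 0 0 0"

```text
time: 4.2
position: [0.4936, -0.1393, 0.1049]
tool_rot: [0.999, 0.038, -0.0, 0.0]
ft_force: [-1.3, 0.2, 4.9]
grip_width: 0.0006
grip_force: 2.2
```

>>> send_rows:
  deltas: "0 0 1.5 0 0 0 0;0 0 0 0 0 0 0"

```text
time: 4.45
position: [0.4935, -0.1393, 0.1034]
tool_rot: [0.999, 0.038, -0.0, 0.0]
ft_force: [-2.3, -1.2, 4.8]
grip_width: 0.0003
grip_force: 2.9
```

>>> send_rows:
  deltas: "0 0 1.5 0 0 0 0;0 0 0 0 0 0 0"

```text
time: 4.7
position: [0.4934, -0.1394, 0.102]
tool_rot: [0.999, 0.038, -0.0, 0.0]
ft_force: [-1.3, -1.0, 5.8]
grip_width: 0.0005
grip_force: 3.5
```

>>> send_rows:
  deltas: "0 0 1.5 0 0 0 0;0 0 0 0 0 0 0"

```text
time: 4.95
position: [0.4934, -0.1394, 0.1016]
tool_rot: [0.999, 0.038, 0.0, 0.0]
ft_force: [-3.7, -0.1, 15.1]
grip_width: 0.0008
grip_force: 7.5
```

>>> send_rows:
  deltas: "0 0 1 0 0 0 0;0 0 0 0 0 0 0"

```text
time: 5.2
position: [0.4934, -0.1394, 0.1014]
tool_rot: [0.999, 0.038, 0.0, 0.0]
ft_force: [-4.3, -0.3, 21.8]
grip_width: 0.0006
grip_force: 11.0
```

Corner 1 sank about 5 mm at around 5 N and then hit its stop, so it is the rocking one. I'll release it and move over shim 1.

>>> send_rows:
  deltas: "0 0 -20 0 0 0 0;0 0 -30 0 0 0 0;0 24 0 0 0 0 0;0 24 0 0 0 0 0;0 24 0 0 0 0 0;0 0 0 0 0 0 0;0 0 0 0 0 0 0"

```text
time: 6.08
position: [0.4986, -0.2105, 0.1488]
tool_rot: [0.999, 0.038, -0.001, -0.001]
ft_force: [0.1, -0.6, -0.1]
grip_width: 0.0006
grip_force: 0.0
```

```bash
python3 go.py c1 s1
```

```text
t 6.075 tip [ 0.4985 -0.2104  0.0788] yaw 4.34 F [ 0.1  -0.59 -0.09] 0.0006149449013983134
c1 [  0.9 -70.3  42.9]
s1 [ 0.9  0.7 55.3]
```

>>> send_rows:
  deltas: "1 0.5 25 0 0 0 0;0 0 20 0 0 0 0;0 0 5 0 0 0 0;0 0 2 0 0 0 0;0 0 2 0 0 0 0;0 0 2 0 0 0 0;0 0 2 0 0 0 0;0 0 0 0 0 0 0"

```text
time: 7.08
position: [0.5006, -0.212, 0.0917]
tool_rot: [0.999, 0.038, 0.001, 0.001]
ft_force: [0.2, -1.6, 3.8]
grip_width: 0.0001
grip_force: 2.1
```

>>> send_rows:
  deltas: "0 0 2 0 0 0 0;0 0 2 0 0 0 0;0 0 1 0 0 0 0;0 0 0 0 0 0 0"

```text
time: 7.58
position: [0.5006, -0.2116, 0.0862]
tool_rot: [0.999, 0.038, 0.0, 0.0]
ft_force: [0.9, -1.5, 2.5]
grip_width: 0.0005
grip_force: 1.8
```

>>> send_rows:
  deltas: "0 0 1.5 0 0 0 0;0 0 0 0 0 0 0;0 0 0 0 0 0 0"

```text
time: 7.95
position: [0.5006, -0.2116, 0.0853]
tool_rot: [0.999, 0.038, 0.001, 0.0]
ft_force: [0.5, -3.6, 9.2]
grip_width: 0.0004
grip_force: 4.0
```

Tip z is 15.3 mm and the force is rising, so it's at the stop. I'll press slightly more, rise clear and check.

>>> send_rows:
  deltas: "0 0 1.5 0 0 0 0;0 0 0 0 0 0 0;0 0 0 0 0 0 0"

```text
time: 8.32
position: [0.5006, -0.2116, 0.085]
tool_rot: [0.999, 0.038, 0.001, 0.001]
ft_force: [-1.6, -2.2, 17.0]
grip_width: 0.0005
grip_force: 8.5
```

>>> send_rows:
  deltas: "0 0 -20 0 0 0 0;0 0 -40 0 0 0 0;0 0 -50 0 0 0 0;0 45 -40 0 0 0 0;0 60 0 0 0 0 0;0 60 0 0 0 0 0;0 60 0 0 0 0 0;0 30 0 0 0 0 0;0 0 0 0 0 0 0;0 0 0 0 0 0 0"

```text
time: 9.57
position: [0.519, -0.4633, 0.2316]
tool_rot: [0.999, 0.038, -0.001, -0.002]
ft_force: [0.8, -1.0, -0.4]
grip_width: 0.0002
grip_force: 0.0
```

```bash
python3 - <<'E'
from h import *
from fit import *
p=np.load("pose.npy"); out=[]
for n in("top","side"):
    c=robot.camera(n); w1,w2=blobs(c,None or (0,0,640,400))
    old=np.load(n+"0.npy",allow_pickle=True).item(); o1,o2=blobs(old,(0,0,640,400))
    for i,uv in enumerate(proj(c,model(p))):
        a=cen((w2,w1)[i>3],0,0,uv); b=cen((o2,o1)[i>3],0,0,uv)
        print(n,NAMES[i],None if a is None else (a-b).round(2))
    im=c["image"][:,:,::-1]; u,v=proj(c,np.array([[p[0],p[1],.03]]))[0].astype(int)
    out.append(cv2.resize(im[v-60:v+60,u-65:u+65],(400,369),interpolation=cv2.INTER_CUBIC))
cv2.imwrite("pics/end.png",np.hstack(out))
M=model(p)[4]; M2=M.copy(); M2[2]=.0155
print("expected shift",[(proj(c,np.array([M2]))-proj(c,np.array([M]))).round(2)])
E
```

```text
top c1 [-0.61 -0.45]
top c2 [0.42 0.52]
top c3 [-0. -0.]
top c4 [0.43 0.43]
top s1 None
top s2 [-0.19 -0.1 ]
top s3 [ 0. -0.]
top s4 None
side c1 [0.   0.01]
side c2 [-0.01  0.03]
side c3 [-0.01 -0.02]
side c4 [ 0.01 -0.03]
side s1 [0.32 2.1 ]
side s2 [-0.74  0.2 ]
side s3 [ 0.04 -0.01]
side s4 [-0.01  0.03]
expected shift [array([[-0.07,  1.97]])]
```

View pics/end.png

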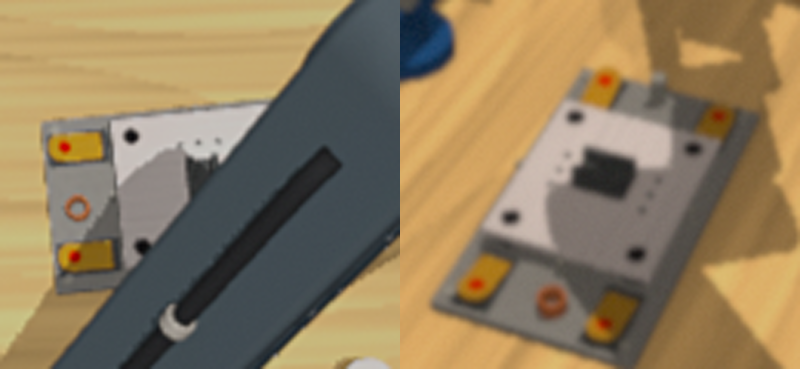

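The side view shows shim 1's red spot shifted 2.1 px, matching a flat leaf. The plate spots are unmoved, and the other shims, collar and punch are as before. The small s2 shift comes from the arm's shadow.

```bash
python3 -c "
from rig import robot
print(robot.hand_in())"
```

```text
the job is handed in; nothing more can be done
None
```

The near-right corner (corner 1) was the one that rocked, sinking about 5 mm; its shim is now pressed flat, the other three still stand, and the job is handed in (no verdict was returned).

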